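# Dial the code and open the socket case

### The arm

A 7-joint arm with a two-finger parallel gripper is mounted at the origin on the work surface. World frame = base frame: x ahead of the robot, y to its left, z up, the work surface at z = 0. Lengths are in mm, angles in rad, forces in N, time in s.
With the tool pointing down it reaches from about 400 to 875 mm from the base axis. Payload 4.4 kg.
Tool frame: the origin (TCP) lies midway between the tips of the shut fingers; the grasp point (between the pads) lies 19 mm behind it; z points along the fingers, y is the direction in which the jaws open and shut (so a half turn about z gives the same grasp; the last joint's range is limited). The gripper opens to 85 mm and grips with 20 to 120 N. Pads are 22 mm wide; open, the fingers measure 114 mm over their backs; the gripper's body (76 mm by 85 mm) begins 54 mm behind the grasp point. The pads swing forward as they close: fully open they stand 13 mm farther back than shut.
Start: joints at [-1.378, 0.628, 0.038, 1.517, -0.027, 0.996, -0.02], TCP at [166.323, 628.374, 231.313] pointing down, gripper open.
Joint ranges: [-3.06, 3.06], [-0.37, 2.12], [-1.25, 1.32], [0.18, 2.47], [-1.1, 4.24], [0.23, 1.98], [-2.94, 2.94]. Speed limits (rad/s): [2.57, 2.57, 3.14, 3.14, 3.14, 3.14, 3.14].

### API

Orientations are given as [roll, pitch, yaw] about the fixed x, y, z axes, in that order (R = Rz(yaw) Ry(pitch) Rx(roll)).
In Python, from cell import * gives the robot as it stands. The module is installed in compiled form; this text tells all that it offers.
- The arm moves only by the tool move_arm, never from a script. Its argument "series" is a list of rows, each a list of 2 entries, a list of its own where there are three numbers: the shift along the tool's x, y, z in m, then the turn about the tool's z in rad. In form: [[[x, y, z], yaw], ...]. A call has 1 to 5 rows; each row is the pose to reach, as a shift and turn from the pose measured when the call began, along the tool's axes at that moment; what a row does not reach only later rows make up. A row lasts 1/8 s, in which the tool goes at most 62.5 mm and 10.7 degrees, less where a joint would pass 70% of its speed; a pose out of reach is approached as far as the arm can. A call with a gripper value outside its range is refused whole. "claw" is the opening, from 0 (shut) to 1 (fully open), set as the call begins (left out, the last holds). The fingers move at their own pace and stop on an object; the grip force is fixed at half the most. Time passes only in rows, so rows that repeat a pose let the fingers close. It gives the time, the measured TCP pose, the force and the opening at its end, in the units of the state.
- read_state(): the state, without advancing time (a new reading comes with each control period).
- get_image(name): name is "side" or "top" or "wrist"; returns the picture (420x560x3 uint8, blue, green, red); there is no depth.
- camera_model(name): a dict with "fov_y" (degrees; the focal length in pixels is half the picture's height over the tangent of half this angle, whatever the lens; pixels are square), "cx", "cy" (the principal point, pixels), "pose" (4x4, takes a point from camera to world coordinates); the wrist camera has in their place "tool_from_camera" (4x4, takes a point from camera to tool coordinates, whose origin is the TCP and whose axes are the flange's). Camera axes: x right, y down, z forward; pixel columns grow to the right and rows downward; lengths in mm; the calibration is good to about 2 mm. A picture is of the moment at which its call begins: read the wrist's pose just before it. camera_model takes no time and is no camera call.
- finish_job(): hands the job in, once; it reports no verdict.
The state is a dict: "clock": time; "qpos": joint angles; "qd": joint speeds; "tau": joint torques, N m; "eef_pos": TCP position; "tool_rot": TCP orientation; "force": force on the tool from outside, world axes, zero at the start; "torque": the same for the moment, N m; "width": finger opening in mm.
Only numpy, scipy, OpenCV 4.12 (cv2) and the standard library are available. Lean on these libraries where they do the work, as an engineer would, in place of code of your own. Each camera call takes 0.05 s, during which the arm holds its last target. There are 200 camera calls.

### The job

Unlock and open the grey socket case: turn each of the three dials so that its pointer points at the raised index block on its own collar, and only when all three are set slide the hatch fully open by its handle. The hose coupler standing in the hatch's way has to be stood upright in the parts tray; leave the jar, the can and the tape where they are.

Things in the scene. Friction and masses are not known exactly. Their poses are not given: they have to be found in the camera images.
- case: Fixed grey steel socket case, 240 (x) x 380 (y) x 90 mm high, flat top. Origin: centre of its underside on the bench; x to its back (away from the robot; yaw varies by up to 0.22 rad), y along its length to the left. Dial panel on the front half of its top, sliding hatch and bare deck on the back half.
- panel (a point): Middle of the dial panel, on the case top 60 mm in front of the case's centre, axes as the case. Three dials stand in a row along y at -115, 0 and +115 mm (x within 10 mm), in any order; between them, at y = +-57.5 mm, fixed 8 mm wire guard hoops along x (95 mm long, 40 mm high): spread the fingers little there.
- deck (a point): On the case top, middle of the bare deck (axes as the case; about 112 mm in x, 140 mm in y, between two rails 8 mm high) over which the hatch slides open; the shut hatch lies just to its -y side.
- hatch (a joint): Aluminium sliding hatch, 108 (x) x 150 (y) x 5 mm, on the back half of the case top. Joint value in m: 0 shut, grows as it slides towards the case's +y, stop at 0.14. About 3 N of friction plus a little damping; it stays where left. The lock's bolt is not modelled: the hatch would slide early, but that counts as forcing it.
- hatch_grip (a point): Middle of the hatch's dark handle: a level 12 mm round bar, 72 mm long along the case's x, its axis 39 mm above the case top, carried on a leg at each end; moves with the hatch. Pinch it from above, closing along y.
- round_base: Fixed steel collar (92 mm across, 4 mm high) of the dial with the round hub, on the case top. Origin: on the dial's axis at the case top. A single raised steel index block (9 x 6 mm, 12 mm high above the case top) stands on its rim along +x, 41 mm from the axis; it faces a different way in each start.
- round_dial (a joint): Turn of the dial with the round hub, rad, counter-clockwise from above positive; 0 when its pointer points exactly at the index block; range -2.7 to 2.7. Friction 0.06 N m, stays where left, no clicks.
- round_grip (a point): On the dial's axis, 33 mm above the case top, at the height to grip; turns with the dial, x along the pointer. Aluminium dial: a 56 mm disc (top 11 mm above the case top) with a pointer nose reaching 36 mm from the axis and marked by a black line, and a hub, a plain round post 40 mm in diameter (grip it at any yaw), from the disc to 46 mm above the case top, with a short black line on top on the pointer's side.
- bar_base: Fixed steel collar (92 mm across, 4 mm high) of the dial with the bar hub, on the case top. Origin: on the dial's axis at the case top. A single raised steel index block (9 x 6 mm, 12 mm high above the case top) stands on its rim along +x, 41 mm from the axis; it faces a different way in each start.
- bar_dial (a joint): Turn of the dial with the bar hub, rad, counter-clockwise from above positive; 0 when its pointer points exactly at the index block; range -2.7 to 2.7. Friction 0.06 N m, stays where left, no clicks.
- bar_grip (a point): On the dial's axis, 33 mm above the case top, at the height to grip; turns with the dial, x along the pointer. Aluminium dial: a 56 mm disc (top 11 mm above the case top) with a pointer nose reaching 36 mm from the axis and marked by a black line, and a hub, a bar 50 mm long (along its x, the pointer's line) and 16 mm thick (grip across its y), from the disc to 46 mm above the case top, with a short black line on top on the pointer's side.
- square_base: Fixed steel collar (92 mm across, 4 mm high) of the dial with the square hub, on the case top. Origin: on the dial's axis at the case top. A single raised steel index block (9 x 6 mm, 12 mm high above the case top) stands on its rim along +x, 41 mm from the axis; it faces a different way in each start.
- square_dial (a joint): Turn of the dial with the square hub, rad, counter-clockwise from above positive; 0 when its pointer points exactly at the index block; range -2.7 to 2.7. Friction 0.06 N m, stays where left, no clicks.
- square_grip (a point): On the dial's axis, 33 mm above the case top, at the height to grip; turns with the dial, x along the pointer. Aluminium dial: a 56 mm disc (top 11 mm above the case top) with a pointer nose reaching 36 mm from the axis and marked by a black line, and a hub, a square post of 32 x 32 mm with faces square to its x and y, from the disc to 46 mm above the case top, with a short black line on top on the pointer's side.
- coupler: Loose black rubber hose coupler: upright open tube, 52 mm outside diameter, 5 mm wall, 75 mm tall, 105 to 210 g, standing on the bare deck of the case where the hatch must slide. Origin: centre of its lower end; z along the tube.
- tray: Fixed low aluminium parts tray on the bench, 130 x 130 mm, rim 20 mm high, walls and floor 4 mm. Origin: centre of its underside. It stands on one of four spots beside the case, two to the left, two to the right; the jar, can and tape have the others.
- jar: Bystander: loose grease jar, 84 mm diameter, 90 mm tall; origin centre of underside.
- can: Bystander: loose tall steel can, 64 mm diameter, 190 mm tall; origin centre of underside.
- tape: Bystander: loose roll of grey tape lying flat, 110 mm diameter, 48 mm high; origin centre of underside.
Not all that is in view belongs to the job. There is more than one size of the tray; the job needs the middle-sized.

How it is judged:
By the outcome, as a careful person would: the job done as asked, in the order asked, and still so for the second after the job is handed in, with the robot touching nothing.
It also fails if it takes over 72 s, if anything falls off the work surface, if the arm or the gripper's body presses on something with over 40 N, if the wrist force passes 120 N, or if a joint passes its speed limit or range.

## Working session

There is one attempt and no reset: what is moved stays moved. The work goes in short steps, Python scripts to look and compute and a tool call to move; the robot and the scene stay as the last step left them, time stands still between calls to the robot, and variables do not carry over. Pictures are saved under pics/ and viewed, about 8 in all and at most 12, crops included, and the job is handed in when it is done.

Besides the shell and the picture viewer there is one more tool, called after "Request:" as name(argument=value, ...) on one line, values as JSON. move_arm: Moves the arm, as the interface text tells. Its arguments: {"type":"object","properties":{"series":{"type":"array"},"claw":{"type":"number"}},"required":["series"]}

```bash
mkdir -p pics; python3 - <<'E'
from cell import *
import cv2,numpy as np
s=read_state();print(s)
for n in("top","side"):
    m=camera_model(n);print(n,m)
    cv2.imwrite(f"pics/{n}0.png",get_image(n))
print(camera_model("wrist"))
E
```

```text
{'clock': 0.0, 'qpos': array([-1.37775976,  0.62937627,  0.03844001,  1.51839067, -0.02700333,
        0.9962683 , -0.01999353]), 'qd': array([-0.00043715,  0.00149115,  0.00119685, -0.00073687, -0.0022005 ,
        0.00067113, -0.00135142]), 'tau': array([ 1.25624388e-04, -5.63406515e+01,  1.22675512e+00, -1.93448603e+01,
        1.11978891e-02,  1.04653125e-02, -1.80522221e-05]), 'eef_pos': array([166.18057191, 627.74553292, 230.36225896]), 'tool_rot': array([-3.13966819e+00,  2.33745931e-05,  2.88276183e+00]), 'force': array([0.8675192 , 0.22324039, 0.39042623]), 'torque': array([ 0.01753162, -0.02221711, -0.05057624]), 'width': 85.5397766212063}
top {'fov_y': 42.873467400905284, 'cx': 283.9208748532669, 'cy': 214.59607225269534, 'pose': array([[-1.44209178e-02, -9.78518124e-01,  2.05655825e-01,
         8.21585964e+01],
       [-9.99886017e-01,  1.50321491e-02,  1.40991051e-03,
        -1.46296573e+02],
       [-4.47107202e-03, -2.05612052e-01, -9.78623367e-01,
         1.83551364e+03],
       [ 0.00000000e+00,  0.00000000e+00,  0.00000000e+00,
         1.00000000e+00]])}
side {'
[... 167 characters left out ...]
],
       [-4.73692121e-01, -5.15888262e-01,  7.13775228e-01,
        -1.19130722e+03],
       [-1.69035103e-02, -8.04997195e-01, -5.93037762e-01,
         1.00204357e+03],
       [ 0.00000000e+00,  0.00000000e+00,  0.00000000e+00,
         1.00000000e+00]])}
{'fov_y': 65.97582109759627, 'cx': 282.693980797761, 'cy': 213.03839187435074, 'tool_from_camera': array([[-5.56642305e-04, -9.58156239e-01, -2.86245194e-01,
         7.18694894e+01],
       [ 9.99999724e-01, -6.74171742e-04,  3.12039157e-04,
         3.49935130e-02],
       [-4.91960686e-04, -2.86244942e-01,  9.58156350e-01,
        -1.43391295e+02],
       [ 0.00000000e+00,  0.00000000e+00,  0.00000000e+00,
         1.00000000e+00]])}
```

View pics/top0.png

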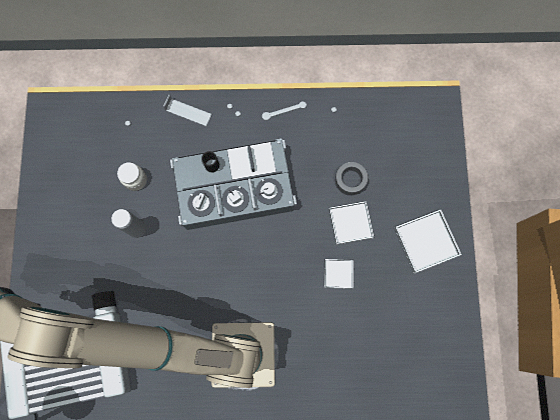

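View pics/side0.png

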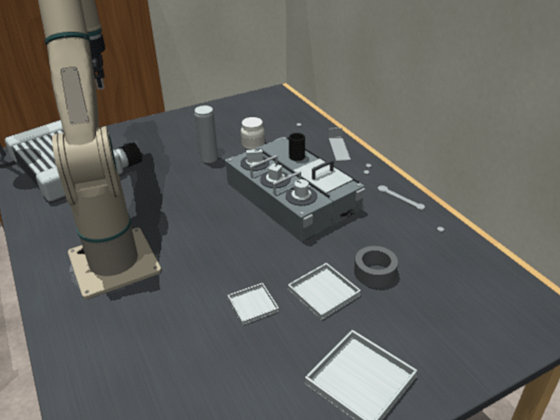

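```bash
cat > h.py <<'E'
from cell import *
import cv2,numpy as np
from scipy.spatial.transform import Rotation as Ro
def T(s):
    M=np.eye(4);M[:3,:3]=Ro.from_euler('xyz',s['tool_rot']).as_matrix();M[:3,3]=s['eef_pos'];return M
def cam(n,s=None):
    m=camera_model(n);f=210/np.tan(np.radians(m['fov_y']/2))
    P=m['pose'] if 'pose' in m else T(s)@m['tool_from_camera']
    return f,m['cx'],m['cy'],P
def p2w(c,uv,z):
    f,cx,cy,P=c;uv=np.atleast_2d(uv).astype(float)
    d=np.c_[(uv[:,0]-cx)/f,(uv[:,1]-cy)/f,np.ones(len(uv))]@P[:3,:3].T
    return P[:3,3]+d*((z-P[2,3])/d[:,2])[:,None]
def w2p(c,X):
    f,cx,cy,P=c;q=(np.atleast_2d(X)-P[:3,3])@P[:3,:3]
    return np.c_[cx+f*q[:,0]/q[:,2],cy+f*q[:,1]/q[:,2]]
def snap(n,fn):
    s=read_state();c=cam(n,s);im=get_image(n);cv2.imwrite(f'pics/{fn}.png',im);np.save(f'pics/{fn}.npy',np.r_[c[:3],c[3].ravel()]);return s,c,im
def load(fn):
    a=np.load(f'pics/{fn}.npy');return (a[0],a[1],a[2],a[3:].reshape(4,4)),cv2.imread(f'pics/{fn}.png')
def go(s,xy,z,yaw):
    """shift in tool axes (m) and turn to reach a world pose"""
    M=T(s);d=M[:3,:3].T@(np.r_[xy,z]-s['eef_pos'])/1000
    t=-(yaw-s['tool_rot'][2]);t=(t+np.pi)%(2*np.pi)-np.pi
    return d.round(4),round(t,3)
E
python3 - <<'E'
from h import *
c=cam('top');c2=cam('side')
for n,uv,z in [('bar',(201,201),136),('mid',(236,197),136),('right',(268,188),136),('coup',(210,157),165),('tray',(351,222),10),('tape',(352,177),48),('jar',(130,170),90),('can',(121,214),190),('c1',(171,159),90),('c2',(284,139),90),('c3',(297,205),90),('c4',(181,223),90),('bigtray',(428,240),10),('smalltray',(339,274),10)]:
    w=p2w(c,uv,z)[0];print(n,w.round(),'side',w2p(c2,w).round())
E
```

```text
bar [489. 126. 136.] side [[253. 151.]]
mid [501.  12. 136.] side [[273. 168.]]
right [529. -93. 136.] side [[300. 182.]]
coup [629.  95. 165.] side [[297. 136.]]
tray [ 436. -376.   10.] side [[323. 289.]]
tape [ 587. -381.   48.] side [[375. 259.]]
jar [612. 377.  90.] side [[254. 122.]]
can [438. 369. 190.] side [[206. 108.]]
c1 [649. 239.  90.] side [[281. 136.]]
c2 [ 714. -148.   90.] side [[364. 187.]]
c3 [ 481. -188.   90.] side [[302. 219.]]
c4 [426. 199.  90.] side [[226. 158.]]
bigtray [ 369. -639.   10.] side [[362. 378.]]
smalltray [ 256. -328.   10.] side [[251. 303.]]
```

```bash
python3 - <<'E'
from h import *
s=read_state()
for xy,z in [((290,437),330),((430,220),330),((560,20),290)]: print(go(s,xy,z,3.32))
E
```

```text
(array([-0.1686, -0.153 , -0.0992]), np.float64(-0.437))
(array([-0.3594, -0.3269, -0.099 ]), np.float64(-0.437))
(array([-0.5363, -0.4869, -0.0587]), np.float64(-0.437))
```

Translate first (no turn), then turn.

Request:
move_arm(series=[[[-0.035, -0.03, -0.03], 0], [[-0.07, -0.06, -0.05], 0], [[-0.105, -0.09, -0.07], 0], [[-0.14, -0.12, -0.09], 0], [[-0.18, -0.16, -0.1], 0]], claw=1)

```text
clock: 0.72
eef_pos: [300.0, 426.7, 331.5]
tool_rot: [-3.141, 0.0, 2.884]
force: [1.5, 0.1, -0.4]
width: 85.6
```

Request:
move_arm(series=[[[-0.045, -0.04, 0], 0], [[-0.09, -0.08, 0], 0], [[-0.135, -0.12, 0], 0], [[-0.18, -0.165, 0.01], 0], [[-0.225, -0.2, 0.02], 0]])

```text
clock: 1.35
eef_pos: [467.1, 173.9, 311.5]
tool_rot: [3.142, 0.0, 2.884]
force: [-0.4, 1.1, -0.6]
width: 85.2
```

Request:
move_arm(series=[[[-0.045, -0.04, 0], -0.1], [[-0.09, -0.08, 0], -0.2], [[-0.13, -0.12, 0.02], -0.3], [[-0.13, -0.125, 0.02], -0.437], [[-0.13, -0.125, 0.02], -0.437]])

```text
clock: 1.98
eef_pos: [560.6, 19.0, 290.9]
tool_rot: [3.141, -0.001, -2.966]
force: [1.0, 0.1, -0.3]
width: 85.5
```

```bash
python3 - <<'E'
from h import *
s,c,im=snap('wrist','w0');print(s['clock'],s['qpos'].round(2),s['eef_pos'].round(1),s['tool_rot'].round(3))
print(go(s,(560,20),290,3.32))
E
```

```text
1.975 [-0.17  0.44  0.13  1.69 -0.06  1.01  1.73] [560.6  19.  290.9] [ 3.141e+00 -1.000e-03 -2.966e+00]
(array([0.0004, 0.001 , 0.0009]), np.float64(-0.003))
```

View pics/w0.png

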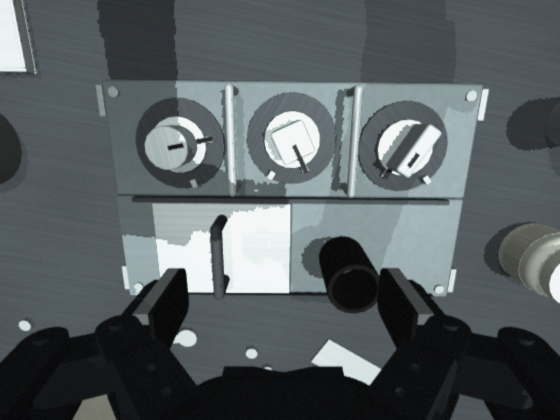

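```bash
python3 - <<'E'
from h import *
c,im=load('w0')
k=im[78:198,115:465];cv2.imwrite('pics/w0c.png',cv2.resize(k,(798,274),interpolation=cv2.INTER_CUBIC))
g=cv2.cvtColor(im,cv2.COLOR_BGR2GRAY)
# collars: dark discs; hough-free: contour of dark mask in panel
m=((g<78)).astype('uint8')*255
roi=np.zeros_like(m);roi[88:192,118:470]=255
for a in (228,348): roi[:,a-0:a+12]=0
m&=roi
m=cv2.morphologyEx(m,cv2.MORPH_OPEN,np.ones((3,3)))
for q in cv2.findContours(m,0,1)[0]:
    if cv2.contourArea(q)>400:
        h=cv2.convexHull(q);e=cv2.fitEllipse(h);print(cv2.boundingRect(q),e,p2w(c,e[0],94).round(1))
pts=[(107,82),(483,86),(461,293)]
for u in pts: print(p2w(c,u,90).round(1))
E
```

```text
(384, 125, 41, 54) ((404.43975830078125, 147.8867645263672), (12.034977912902832, 73.82364654541016), 34.92279052734375) [[498.5 135.9  94. ]]
(136, 98, 82, 90) ((178.94223022460938, 143.07455444335938), (83.15222930908203, 94.02839660644531), 141.26406860351562) [[534.3 -94.5  94. ]]
[[ 487.9 -170.8   90. ]]
[[426.4 197.4  90. ]]
[[652.2 252.2  90. ]]
```

View pics/w0c.png

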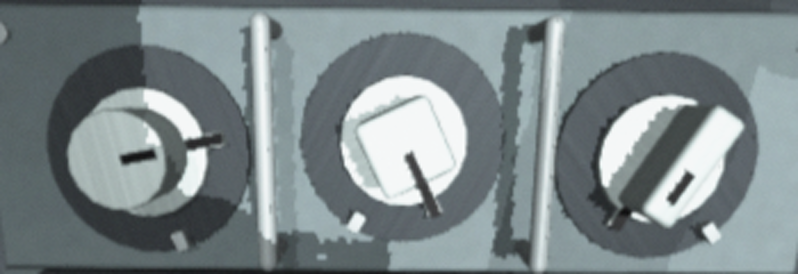

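```bash
python3 - <<'E'
from h import *
c,im=load('w0')
P=lambda X,Y,z:p2w(c,(115+X/2.28,78+Y/2.283),z)[0,:2]
D={'round':((149,148),(179,240),(222,139),(137,157)),'square':((402,136),(356,222),(433,215),(407,147)),'bar':((656,154),(710,232),(612,226),(695,166))}
C={}
for n,(a,b,p,t) in D.items():
    A=P(*a,94);B=P(*b,102)-A;N=P(*p,100)-A;C[n]=A
    f=lambda v:np.arctan2(v[1],v[0])
    print(n,A.round(1),'hubtop',P(*t,136).round(1),'idx',np.hypot(*B).round(1),f(B).round(3),'ptr',np.hypot(*N).round(1),f(N).round(3),'turn',((f(B)-f(N)+np.pi)%(2*np.pi)-np.pi).round(3))
d=C['bar']-C['round'];print(np.hypot(*d),'yaw',-np.arctan2(d[0],d[1]))
# coupler top rim and base
print('coup top',p2w(c,(354,290),165)); print('handle',p2w(c,[(221,222),(218,288)],129))
E
```

```text
round [533.8 -93.1] hubtop [532.7 -85.2] idx 42.5 0.474 ptr 34.8 1.872 turn -1.398
square [508.6  18.6] hubtop [510.2  19.8] idx 43.0 -0.331 ptr 37.5 0.564 turn -0.895
bar [496.4 133.4] hubtop [497.4 134.4] idx 42.6 0.814 ptr 37.0 -0.361 turn 1.175
229.5738782154961 yaw 0.16364845677260065
coup top [[631.2660009   99.00522474 165.        ]]
handle [[599.31040046 -36.55039394 129.        ]
 [672.87209948 -30.80231967 129.        ]]
```

Request:
move_arm(series=[[[0.025, 0.005, 0.02], -0.15], [[0.051, 0.009, 0.05], -0.3], [[0.051, 0.009, 0.091], -0.386], [[0.051, 0.009, 0.091], -0.386], [[0.051, 0.009, 0.091], -0.386]], claw=0.65)

```text
clock: 2.65
eef_pos: [510.0, 20.9, 201.5]
tool_rot: [-3.141, 0.002, -2.58]
force: [0.5, 0.5, -0.3]
width: 55.1
```

```bash
python3 - <<'E'
from h import *
s,c,im=snap('wrist','w1');print(s['clock'],s['qpos'].round(2),s['eef_pos'].round(1),s['tool_rot'].round(3),s['width'])
print(go(s,(509,19),107,3.706))
print(w2p(c,[[509,19,136]]))
E
```

```text
2.65 [-0.11  0.47  0.02  1.94 -0.01  0.73  2.05] [510.   20.9 201.5] [-3.141e+00  2.000e-03 -2.580e+00] 55.12270165684946
(array([ 0.0021, -0.0011,  0.0945]), np.float64(-0.003))
[[282.05084974 223.7971074 ]]
```

View pics/w1.png

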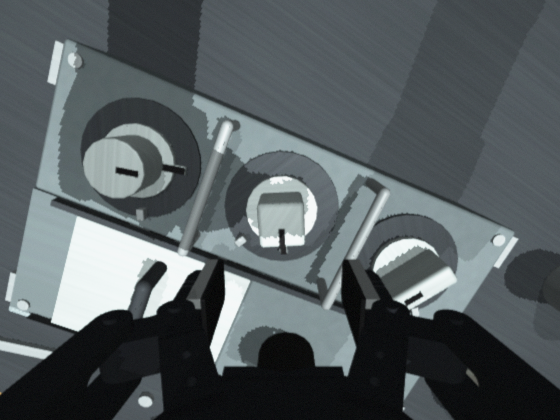

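Request:
move_arm(series=[[[0.004, -0.001, 0.025], 0], [[0.004, -0.001, 0.05], 0], [[0.004, -0.001, 0.075], 0], [[0.004, -0.001, 0.094], 0], [[0.004, -0.001, 0.094], 0]])

```text
clock: 3.32
eef_pos: [508.1, 18.1, 108.0]
tool_rot: [-3.141, 0.003, -2.581]
force: [0.1, -1.0, 0.7]
width: 55.5
```

Request:
move_arm(series=[[[0, 0, 0], 0], [[0, 0, 0], 0], [[0, 0, 0], 0], [[0, 0, 0], 0]], claw=0)

```text
clock: 3.82
eef_pos: [509.2, 18.9, 109.8]
tool_rot: [-3.14, 0.005, -2.581]
force: [-2.1, 0.8, 4.8]
width: 31.2
```

```bash
python3 - <<'E'
from h import *
s=read_state();print(s)
E
```

```text
{'clock': 3.825, 'qpos': array([-0.0994267 ,  0.61241973,  0.01189458,  2.02261611, -0.01674224,
        0.50109211,  2.05654987]), 'qd': array([ 9.42063371e-04, -1.25899322e-03, -4.51831928e-04, -7.05812488e-05,
        7.53042227e-04,  4.34442114e-04, -1.35698600e-04]), 'tau': array([ 7.57681914e-01, -4.49279273e+01,  1.62321512e+00, -1.09426796e+01,
        3.24687548e-01, -3.94317554e-01,  4.33451089e-02]), 'eef_pos': array([509.19963823,  18.90268085, 109.77637439]), 'tool_rot': array([-3.14014428,  0.00549846, -2.58078433]), 'force': array([-2.07614198,  0.83430356,  4.82974613]), 'torque': array([ 0.3517857 ,  0.23599824, -0.04017198]), 'width': 31.248954320103266}
```

Request:
move_arm(series=[[[0, 0, 0], 0.18], [[0, 0, 0], 0.36], [[0, 0, 0], 0.54], [[0, 0, 0], 0.72], [[0, 0, 0], 0.89]])

```text
clock: 4.45
eef_pos: [509.1, 19.1, 109.9]
tool_rot: [3.138, 0.004, 2.807]
force: [0.3, -0.1, -9.2]
width: 31.4
```

Request:
move_arm(series=[[[0, 0, 0], 0], [[0, 0, 0], 0], [[0, 0, 0], 0]], claw=0.65)

```text
clock: 4.82
eef_pos: [509.6, 19.2, 110.5]
tool_rot: [3.137, 0.005, 2.809]
force: [0.2, 0.0, 0.1]
width: 55.5
```

Request:
move_arm(series=[[[0, 0, -0.03], 0], [[0, 0, -0.06], 0], [[0, 0, -0.095], 0], [[0, 0, -0.095], 0]])

```text
clock: 5.32
eef_pos: [510.9, 18.8, 208.1]
tool_rot: [3.134, 0.011, 2.809]
force: [0.1, -0.9, -0.1]
width: 55.4
```

```bash
python3 - <<'E'
from h import *
s,c,im=snap('wrist','w2');print(s['clock'],s['qpos'].round(2),s['eef_pos'].round(1),s['tool_rot'].round(3),s['width'])
k=im[60:330,80:500];cv2.imwrite('pics/w2c.png',cv2.resize(k,None,fx=1.9,fy=1.9,interpolation=cv2.INTER_CUBIC))
print(go(s,(497,134),200,2.78),go(s,(533,-93),200,3.6))
E
```

```text
5.325 [-0.33  0.48  0.35  1.94 -0.24  0.75  1.39] [510.9  18.8 208.1] [3.134 0.011 2.809] 55.37805941762846
(array([0.0508, 0.1043, 0.0083]), np.float64(0.029)) (array([-0.0573, -0.0985,  0.008 ]), np.float64(-0.791))
```

View pics/w2c.png

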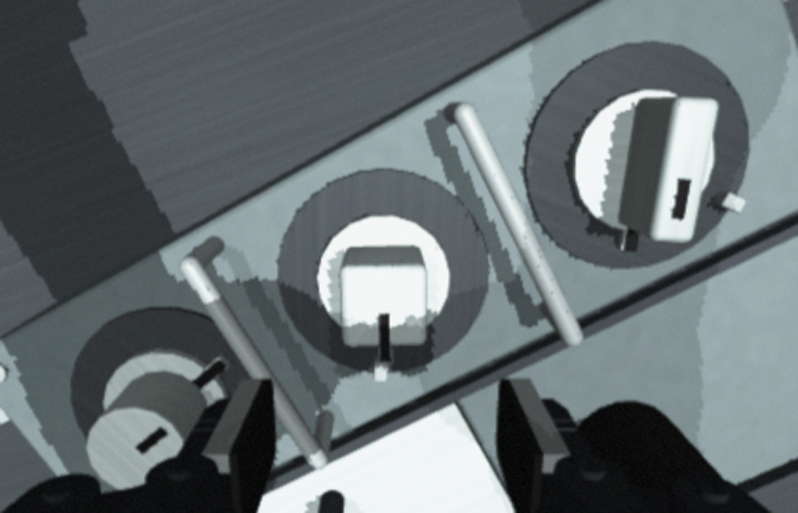

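```bash
python3 - <<'E'
from h import *
c,im=load('w2')
P=lambda X,Y,z:p2w(c,(80+X/1.9,60+Y/1.9),z)[0,:2]
f=lambda v:np.arctan2(v[1],v[0])
A=lambda a,b,z:f(P(*b,z)-P(*a,z))
print('bar edges',A((678,100),(656,238),136),A((718,105),(694,236),136),'line',A((683,180),(679,218),136),'nose',A((632,228),(628,249),101))
for n,ce,ib,z in (('bar',(637,154),(734,202),102),('sq',(383,272),(381.5,373),102)):
  print(n,P(*ce,94),'idx',P(*ib,z)-P(*ce,94),f(P(*ib,z)-P(*ce,94)))
print('bartop',P(687,168,136),'sqnose',f(P(385,358,100)-P(383,272,94)),A((384,316),(384,345),136))
E
```

```text
bar edges -0.3584381442728611 -0.3636266318000966 line -0.2950517839186062 nose -0.4014190107836339
bar [495.66027595 134.48281651] idx [30.13141859 30.51065414] 0.791651752493221
sq [508.85716932  19.60153587] idx [ 41.42807153 -15.10448145] -0.3496177136102505
bartop [497.09317964 134.71353972] sqnose -0.31107918432551274 -0.3333125922372144
```

Request:
move_arm(series=[[[0.025, 0.05, 0], 0.01], [[0.051, 0.105, 0], 0.029], [[0.051, 0.105, 0], 0.029], [[0.051, 0.105, 0.01], 0.029], [[0.051, 0.105, 0.01], 0.029]], claw=0.5)

```text
clock: 6.0
eef_pos: [495.0, 133.0, 195.4]
tool_rot: [3.138, 0.006, 2.778]
force: [0.3, 0.4, 0.2]
width: 42.6
```

```bash
python3 - <<'E'
from h import *
s=read_state();print(s['clock'],s['qpos'].round(2),s['eef_pos'].round(1),s['tool_rot'].round(3),s['width'])
print(go(s,(496.6,134.5),108,2.78))
E
```

```text
6.0 [-0.56  0.5   0.35  1.95 -0.25  0.73  1.15] [495.  133.  195.4] [3.138 0.006 2.778] 42.599030944057496
(array([-0.0004,  0.0017,  0.0874]), np.float64(-0.002))
```

Request:
move_arm(series=[[[0, 0.002, 0.03], 0], [[0, 0.002, 0.06], 0], [[0, 0.002, 0.087], 0], [[0, 0.002, 0.087], 0], [[0, 0.002, 0.087], 0]])

```text
clock: 6.62
eef_pos: [497.0, 134.1, 109.1]
tool_rot: [3.138, 0.007, 2.776]
force: [0.1, 0.5, 0.9]
width: 42.5
```

Request:
move_arm(series=[[[0, 0, 0], 0], [[0, 0, 0], 0], [[0, 0, 0], 0], [[0, 0, 0], 0], [[0, 0, 0], 0]], claw=0)

```text
clock: 7.25
eef_pos: [497.8, 133.5, 110.4]
tool_rot: [3.137, 0.009, 2.776]
force: [-1.5, -1.4, 6.3]
width: 14.7
```

Request:
move_arm(series=[[[0, 0, 0], -0.18], [[0, 0, 0], -0.36], [[0, 0, 0], -0.54], [[0, 0, 0], -0.7], [[0, 0, 0], -0.7]])

```text
clock: 7.88
eef_pos: [497.7, 133.9, 110.6]
tool_rot: [-3.14, 0.01, -2.808]
force: [1.1, 2.0, -5.0]
width: 14.9
```

Request:
move_arm(series=[[[0, 0, 0], -0.18], [[0, 0, 0], -0.36], [[0, 0, 0], -0.468], [[0, 0, 0], -0.468]])

```text
clock: 8.38
eef_pos: [497.5, 134.2, 110.6]
tool_rot: [-3.137, 0.008, -2.344]
force: [-0.6, 2.1, -5.4]
width: 14.8
```

Request:
move_arm(series=[[[0, 0, 0], 0], [[0, 0, 0], 0], [[0, 0, 0], 0]], claw=0.5)

```text
clock: 8.75
eef_pos: [497.8, 134.1, 110.9]
tool_rot: [-3.136, 0.009, -2.345]
force: [-0.3, 0.0, 0.5]
width: 42.6
```

Request:
move_arm(series=[[[0, 0, -0.03], 0], [[0, 0, -0.06], 0], [[0, 0, -0.095], 0], [[0, 0, -0.095], 0]])

```text
clock: 9.25
eef_pos: [498.7, 134.3, 208.5]
tool_rot: [-3.133, 0.014, -2.345]
force: [0.2, -0.1, -0.1]
width: 42.8
```

```bash
python3 - <<'E'
from h import *
s,c,im=snap('wrist','w3');print(s['clock'],s['qpos'].round(2),s['eef_pos'].round(1),s['tool_rot'].round(3),s['width'])
k=im[100:300,180:400];cv2.imwrite('pics/w3c.png',cv2.resize(k,None,fx=2.5,fy=2.5,interpolation=cv2.INTER_CUBIC))
print(go(s,(533.5,-93),200,3.7))
E
```

```text
9.25 [-0.28  0.46 -0.06  1.93  0.04  0.74  2.01] [498.7 134.3 208.5] [-3.133  0.014 -2.345] 42.77952375672515
(array([ 0.1382, -0.1838,  0.0081]), np.float64(0.238))
```

View pics/w3c.png

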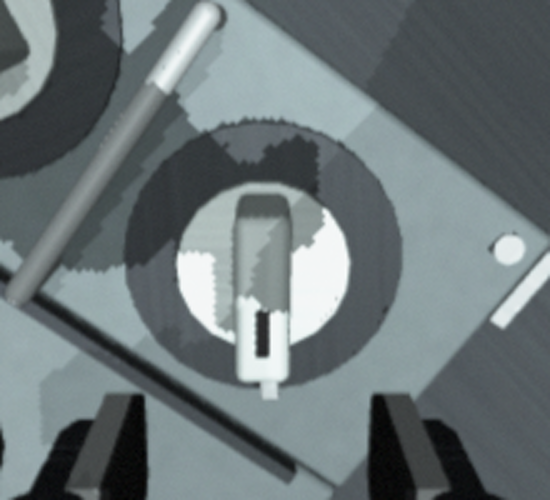

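Request:
move_arm(series=[[[0, 0, 0.035], 0], [[0, 0, 0.07], 0], [[0, 0, 0.098], 0], [[0, 0, 0.098], 0]])

```text
clock: 9.8
eef_pos: [496.4, 133.5, 106.5]
tool_rot: [-3.137, 0.005, -2.345]
force: [-1.1, 0.2, 1.3]
width: 42.7
```

Request:
move_arm(series=[[[0, 0, 0], 0], [[0, 0, 0], 0], [[0, 0, 0], 0], [[0, 0, 0], -0.04], [[0, 0, 0], -0.04]], claw=0)

```text
clock: 10.42
eef_pos: [496.8, 133.3, 107.1]
tool_rot: [-3.137, 0.006, -2.305]
force: [-1.1, -1.4, 4.6]
width: 14.9
```

Request:
move_arm(series=[[[0, 0, 0], 0], [[0, 0, 0], 0], [[0, 0, 0], 0]], claw=0.5)

```text
clock: 10.8
eef_pos: [496.7, 133.6, 107.0]
tool_rot: [-3.137, 0.006, -2.304]
force: [0.4, -0.2, 0.6]
width: 42.2
```

Request:
move_arm(series=[[[0, 0, -0.03], 0], [[0, 0, -0.06], 0], [[0, 0, -0.095], 0], [[0, 0, -0.095], 0]])

```text
clock: 11.3
eef_pos: [497.8, 134.1, 204.4]
tool_rot: [-3.134, 0.011, -2.304]
force: [-0.0, 0.1, 0.3]
width: 42.5
```

```bash
python3 - <<'E'
from h import *
s,c,im=snap('wrist','w4');print(s['clock'],s['qpos'].round(2),s['eef_pos'].round(1),s['tool_rot'].round(3),s['width'])
print(go(s,(533.5,-93),200,3.7))
E
```

```text
11.3 [-0.27  0.47 -0.07  1.93  0.05  0.73  2.04] [497.8 134.1 204.4] [-3.134  0.011 -2.304] 42.50075961097647
(array([ 0.1449, -0.1786,  0.0042]), np.float64(0.279))
```

Request:
move_arm(series=[[[0.035, -0.045, 0], 0.07], [[0.07, -0.09, 0], 0.14], [[0.11, -0.135, 0], 0.21], [[0.145, -0.179, 0], 0.279], [[0.145, -0.179, 0], 0.279]], claw=0.7)

```text
clock: 11.98
eef_pos: [531.7, -99.9, 201.4]
tool_rot: [-3.136, 0.006, -2.593]
force: [0.1, -0.2, -0.3]
width: 60.0
```

```bash
python3 - <<'E'
from h import *
s,c,im=snap('wrist','w5');print(s['clock'],s['qpos'].round(2),s['eef_pos'].round(1),s['tool_rot'].round(3),s['width'])
print(go(s,(533.5,-93),108,3.7))
k=im[100:300,180:400];cv2.imwrite('pics/w5c.png',cv2.resize(k,None,fx=2.5,fy=2.5,interpolation=cv2.INTER_CUBIC))
print(w2p(c,[[533.5,-93,136],[533.5,-93,94]]))
E
```

```text
11.975 [ 0.13  0.51  0.01  1.86 -0.01  0.76  2.26] [531.7 -99.9 201.4] [-3.136  0.006 -2.593] 59.996865827689724
(array([-0.0045,  0.0054,  0.0934]), np.float64(-0.009))
[[291.31580422 233.1313708 ]
 [290.25599374 214.9029884 ]]
```

View pics/w5c.png

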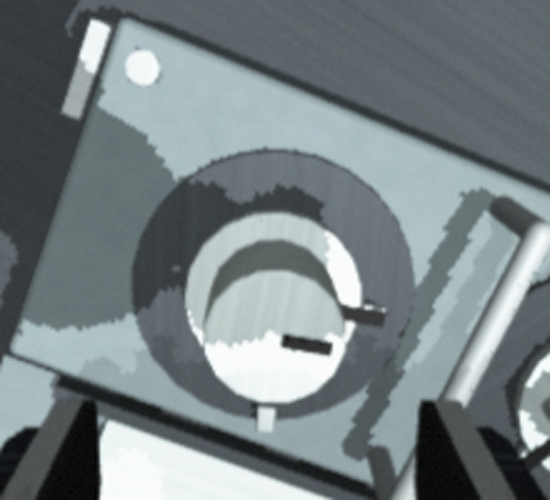

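```bash
python3 - <<'E'
from h import *
c,im=load('w5')
P=lambda X,Y,z:p2w(c,(180+X/2.5,100+Y/2.5),z)[0,:2]
f=lambda v:np.arctan2(v[1],v[0])
A=P(273,284,94);print(A,P(274.5,336,136))
B=P(266,412,102)-A;N=P(385,317,100)-A;print(B,f(B),N,f(N),'line',f(P(385,317,101)-P(343,311,101)),f(P(331,349,136)-P(283,341,136)))
E
```

```text
[533.00770323 -94.31127524] [534.83402599 -93.39721678]
[36.68707304 19.86286837] 0.49622682190724643 [-10.85469231  35.30469572] 1.8690807138378656 line 1.9716022138294487 1.9449534340803432
```

Request:
move_arm(series=[[[-0.004, 0.005, 0.03], 0], [[-0.004, 0.005, 0.06], 0], [[-0.004, 0.005, 0.093], 0], [[-0.004, 0.005, 0.093], 0], [[-0.004, 0.005, 0.093], 0]])

```text
clock: 12.65
eef_pos: [533.4, -88.7, 108.9]
tool_rot: [-3.139, 0.008, -2.586]
force: [-0.0, -0.1, 1.5]
width: 59.8
```

Request:
move_arm(series=[[[0, 0, 0], 0], [[0, 0, 0], 0], [[0, 0, 0], 0], [[0, 0, 0], 0]], claw=0)

```text
clock: 13.15
eef_pos: [536.7, -91.8, 111.5]
tool_rot: [-3.132, 0.012, -2.588]
force: [2.8, -7.0, 3.5]
width: 38.0
```

Request:
move_arm(series=[[[0, 0, 0], 0.18], [[0, 0, 0], 0.36], [[0, 0, 0], 0.54], [[0, 0, 0], 0.7], [[0, 0, 0], 0.7]])

```text
clock: 13.78
eef_pos: [537.1, -93.7, 111.7]
tool_rot: [-3.139, 0.018, 2.993]
force: [2.0, -5.8, -9.7]
width: 38.0
```

Request:
move_arm(series=[[[0, 0, 0], 0.18], [[0, 0, 0], 0.36], [[0, 0, 0], 0.54], [[0, 0, 0], 0.69], [[0, 0, 0], 0.69]])

```text
clock: 14.4
eef_pos: [536.1, -95.5, 111.6]
tool_rot: [3.135, 0.016, 2.302]
force: [-1.0, -5.7, -7.6]
width: 37.8
```

Request:
move_arm(series=[[[0, 0, 0], 0], [[0, 0, 0], 0], [[0, 0, 0], 0]], claw=0.7)

```text
clock: 14.78
eef_pos: [536.8, -95.0, 112.3]
tool_rot: [3.133, 0.017, 2.303]
force: [0.1, -0.8, -0.4]
width: 59.8
```

Request:
move_arm(series=[[[0, 0, -0.03], 0], [[0, 0, -0.06], 0], [[0, 0, -0.095], 0], [[0, 0, -0.095], 0]])

```text
clock: 15.28
eef_pos: [537.1, -94.6, 210.1]
tool_rot: [3.129, 0.021, 2.303]
force: [0.5, -0.3, -0.8]
width: 59.4
```

```bash
python3 - <<'E'
from h import *
s,c,im=snap('wrist','w6');print(s['clock'],s['qpos'].round(2),s['eef_pos'].round(1),s['tool_rot'].round(3),s['width'])
c4,im4=load('w4')
k=np.hstack([im[110:290,190:370],im4[110:290,190:370]]);cv2.imwrite('pics/w6c.png',cv2.resize(k,None,fx=2.2,fy=2.2,interpolation=cv2.INTER_CUBIC))
E
```

```text
15.275 [-0.21  0.54  0.5   1.87 -0.35  0.8   1.2 ] [537.1 -94.6 210.1] [3.129 0.021 2.303] 59.43894780843043
```

View pics/w6c.png

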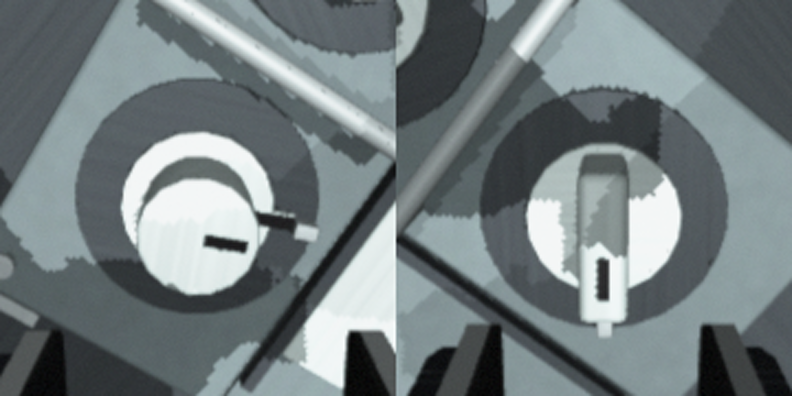

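```bash
python3 - <<'E'
from h import *
c,im=load('w6')
P=lambda X,Y,z:p2w(c,(190+X/2.2,110+Y/2.2),z)[0,:2]
f=lambda v:np.arctan2(v[1],v[0])
A=P(198,197,94);A2=P(197.5,236.5,136);A3=P(197.5,206,101);print(A,A2,A3)
for a in(A,A3,A2): print(f(P(307,232,102)-a),f(P(296,226,101)-a),f(P(258,218,101)-a))
print('line',f(P(296,226,101)-P(258,218,101)),f(P(247,246,136)-P(205,240,136)),f(P(247,246,136)-A2))
s=read_state()
print(go(s,(534,-94),109,2.303))
E
```

```text
[534.47303158 -91.80018286] [535.1803662 -93.181553 ] [535.29934711 -93.05787587]
0.4569249594718997 0.4798990990518655 0.4591691707155898
0.49272028098576703 0.5199982426147497 0.5246817217065036
0.4939780304587873 0.5212834981599743 0.5267459967858126
line 0.5126442469550185 0.5777875201945938 0.5278380606053681
(array([ 0.0032, -0.0025,  0.0995]), np.float64(0.0))
```

Request:
move_arm(series=[[[0.003, -0.002, 0.035], 0], [[0.003, -0.002, 0.07], 0], [[0.003, -0.002, 0.099], 0], [[0.003, -0.002, 0.099], 0]])

```text
clock: 15.82
eef_pos: [532.2, -93.2, 106.9]
tool_rot: [3.134, 0.014, 2.303]
force: [-0.2, -0.2, 1.1]
width: 59.9
```

Request:
move_arm(series=[[[0, 0, 0], 0], [[0, 0, 0], 0], [[0, 0, 0], 0], [[0, 0, 0], 0.03], [[0, 0, 0], 0.03]], claw=0)

```text
clock: 16.45
eef_pos: [533.6, -92.5, 107.9]
tool_rot: [3.131, 0.015, 2.273]
force: [2.5, 4.2, 6.5]
width: 38.1
```

Request:
move_arm(series=[[[0, 0, 0], 0], [[0, 0, 0], 0], [[0, 0, 0], 0]], claw=0.7)

```text
clock: 16.82
eef_pos: [532.9, -93.1, 107.7]
tool_rot: [3.132, 0.014, 2.272]
force: [-0.6, 0.3, 0.3]
width: 60.0
```

Request:
move_arm(series=[[[0, 0, -0.03], 0], [[0, 0, -0.06], 0], [[0, 0, -0.095], 0], [[0, 0, -0.095], 0]])

```text
clock: 17.32
eef_pos: [532.7, -93.4, 204.9]
tool_rot: [3.13, 0.018, 2.272]
force: [0.1, -0.6, -0.2]
width: 59.8
```

```bash
python3 - <<'E'
from h import *
s,c,im=snap('wrist','w7');print(s['clock'],s['qpos'].round(2),s['eef_pos'].round(1),s['tool_rot'].round(3),s['width'])
print(go(s,(628,98),280,3.317))
E
```

```text
17.325 [-0.22  0.54  0.51  1.88 -0.37  0.79  1.19] [532.7 -93.4 204.9] [3.13  0.018 2.272] 59.82757193993661
(array([ 0.0834,  0.1972, -0.0743]), np.float64(-1.045))
```

Request:
move_arm(series=[[[0.02, 0.04, -0.03], -0.18], [[0.035, 0.08, -0.06], -0.36], [[0.05, 0.12, -0.06], -0.54], [[0.07, 0.16, -0.06], -0.72], [[0.083, 0.197, -0.06], -0.9]], claw=1)

```text
clock: 18.0
eef_pos: [626.9, 100.0, 262.2]
tool_rot: [-3.136, 0.014, -3.104]
force: [-0.7, -0.1, -0.9]
width: 85.5
```

Request:
move_arm(series=[[[0, 0, 0], -0.145], [[0, 0, 0], -0.145]])

```text
clock: 18.25
eef_pos: [626.0, 100.0, 260.2]
tool_rot: [-3.134, 0.01, -2.96]
force: [-0.5, -0.8, 0.0]
width: 85.6
```

```bash
python3 - <<'E'
from h import *
s,c,im=snap('wrist','w8');print(s['clock'],s['qpos'].round(2),s['eef_pos'].round(1),s['tool_rot'].round(3),s['width'])
g=cv2.cvtColor(im,cv2.COLOR_BGR2GRAY)
print(w2p(c,[[630,98,165],[630,98,90]]))
print(go(s,(630,98),124,3.317))
k=im;cv2.imwrite('pics/w8c.png',k)
E
```

```text
18.25 [-0.35  0.58  0.25  1.55 -0.15  1.02  1.68] [626.  100.  260.2] [-3.134  0.01  -2.96 ] 85.56237860064199
[[280.48550202 217.07147507]
 [281.49488846 193.84756552]]
(array([-0.0022, -0.0017,  0.1362]), np.float64(0.006))
```

View pics/w8c.png

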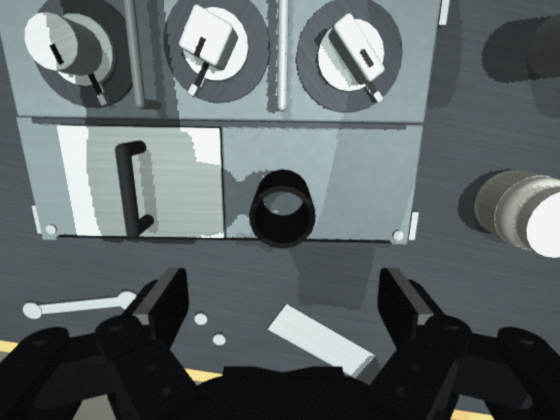

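Request:
move_arm(series=[[[-0.002, -0.001, 0.03], 0], [[-0.002, -0.001, 0.06], 0], [[-0.002, -0.001, 0.09], 0], [[-0.002, -0.001, 0.12], 0], [[-0.002, -0.001, 0.136], 0]])

```text
clock: 18.92
eef_pos: [628.6, 96.7, 122.8]
tool_rot: [-3.133, 0.008, -2.966]
force: [-0.1, -0.4, -0.2]
width: 85.4
```

Request:
move_arm(series=[[[0, 0, 0], 0], [[0, 0, 0], 0], [[0, 0, 0], 0], [[0, 0, 0], 0]], claw=0)

```text
clock: 19.42
eef_pos: [629.5, 96.7, 124.1]
tool_rot: [-3.133, 0.01, -2.966]
force: [-0.3, -0.6, 3.9]
width: 51.3
```

Request:
move_arm(series=[[[0, 0, -0.03], 0], [[0, 0, -0.06], 0], [[0, 0, -0.09], 0], [[0, 0, -0.12], 0], [[0, 0, -0.14], 0]])

```text
clock: 20.05
eef_pos: [628.2, 97.6, 265.7]
tool_rot: [-3.133, 0.012, -2.966]
force: [-0.0, 0.8, -1.7]
width: 51.4
```

```bash
python3 - <<'E'
from h import *
s=read_state();print(s['clock'],s['qpos'].round(2),s['eef_pos'].round(1),s['tool_rot'].round(3),s['width'])
print(go(s,(436,-376),260,2.6))
c,im=load('top0')
m=(im.min(2)>170).astype('uint8');n,l,st,ce=cv2.connectedComponentsWithStats(m)
for i in range(1,n):
    if st[i,4]>400: print(st[i],ce[i],p2w(c,ce[i],8).round())
cs=cv2.findContours(m,0,1)[0]
for q in cs:
    if cv2.contourArea(q)>300:
        b=cv2.boxPoints(cv2.minAreaRect(q)).mean(0);print(cv2.minAreaRect(q),p2w(c,b,8).round())
E
```

```text
20.05 [-0.35  0.58  0.25  1.53 -0.15  1.04  1.68] [628.2  97.6 265.7] [-3.133  0.012 -2.966] 51.40953182649246
(array([ 0.2718, -0.4328,  0.0062]), np.float64(0.717))Traceback (most recent call last):
  File "<stdin>", line 4, in <module>
  File "h.py", line 20, in load
    a=np.load(f'pics/{fn}.npy');return (a[0],a[1],a[2],a[3:].reshape(4,4)),cv2.imread(f'pics/{fn}.png')
    fid = stack.enter_context(open(os.fspath(file), "rb"))
                              ~~~~^^^^^^^^^^^^^^^^^^^^^^^
FileNotFoundError: [Errno 2] No such file or directory: 'pics/top0.npy'
```

Request:
move_arm(series=[[[0.03, -0.048, 0], 0.08], [[0.06, -0.096, 0], 0.16], [[0.09, -0.144, 0], 0.24], [[0.12, -0.192, 0], 0.32], [[0.15, -0.24, 0], 0.4]])

```text
clock: 20.68
eef_pos: [521.3, -166.4, 266.2]
tool_rot: [-3.139, 0.014, 2.914]
force: [-0.5, -0.7, -1.1]
width: 51.2
```

```bash
python3 - <<'E'
from h import *
s=read_state();print(s['clock'],s['eef_pos'].round(1),s['tool_rot'].round(3),s['width'])
print(go(s,(436,-376),200,2.6))
c=cam('top');im=cv2.imread('pics/top0.png')
m=(im.min(2)>150).astype('uint8')
for q in cv2.findContours(m,0,1)[0]:
    if cv2.contourArea(q)>300:
        r=cv2.minAreaRect(q);print(r,p2w(c,r[0],8).round())
E
```

```text
20.675 [ 521.3 -166.4  266.2] [-3.139  0.014  2.914] 51.23373421811988
(array([ 0.0368, -0.2233,  0.0664]), np.float64(0.314))
((241.64320373535156, 380.6818542480469), (18.41070556640625, 64.71868896484375), 83.54118347167969) [[-88.   3.   8.]]
((525.4000854492188, 384.70001220703125), (74.31351470947266, 24.981990814208984), 71.56504821777344) [[-114. -924.    8.]]
((62.30487823486328, 373.2438659667969), (77.85421752929688, 117.60957336425781), 83.6598129272461) [[-56. 594.   8.]]
((20.77690315246582, 331.6685791015625), (60.83158874511719, 35.49140548706055), 24.623563766479492) [[ 80. 742.   8.]]
((338.5, 273.0), (28.0, 29.0), 90.0) [[ 260. -327.    8.]]
((428.1896057128906, 240.22413635253906), (50.32343292236328, 50.694828033447266), 68.19859313964844) [[ 368. -640.    8.]]
((351.23602294921875, 222.04798889160156), (36.85040283203125, 38.54981231689453), 79.69515228271484) [[ 436. -377.    8.]]
((223.5679931640625, 200.12399291992188), (33.18324661254883, 95.88259887695312), 79.69515228271484) [[521.  68.   8.]]
((128.60000610351562, 174.8000030517578), (25.298219680786133, 21.50348663330078), 71.56504821777344) [[619. 406.   8.]]
((251.15440368652344, 160.2080535888672), (30.12278938293457, 44.83661651611328), 79.99201965332031) [[666. -30.   8.]]
((188.3865966796875, 111.9948501586914), (43.221073150634766, 13.0668363571167), 21.037511825561523) [[853. 199.   8.]]
((279.5, 230.5), (377.0, 559.0), 90.0) [[ 410. -128.    8.]]
```

Request:
move_arm(series=[[[0.01, -0.055, 0], 0.08], [[0.02, -0.11, 0], 0.16], [[0.03, -0.17, 0.02], 0.24], [[0.037, -0.224, 0.04], 0.31], [[0.037, -0.224, 0.066], 0.31]])

```text
clock: 21.3
eef_pos: [432.1, -382.9, 200.6]
tool_rot: [-3.138, 0.017, 2.595]
force: [0.6, 1.1, -1.6]
width: 51.5
```

```bash
python3 - <<'E'
from h import *
s,c,im=snap('wrist','w9');print(s['clock'],s['eef_pos'].round(1),s['tool_rot'].round(3),s['width'],s['qpos'].round(2))
print(go(s,(436,-377),42,2.6))
g=(im.min(2)>150).astype('uint8')
for q in cv2.findContours(g,0,1)[0]:
    if cv2.contourArea(q)>800: r=cv2.minAreaRect(q);print(cv2.boundingRect(q),r,p2w(c,r[0],8).round())
print(w2p(c,[[436,-377,8]]))
E
```

```text
21.3 [ 432.1 -382.9  200.6] [-3.138  0.017  2.595] 51.483320691116504 [ 0.4   0.59  0.44  1.78 -0.33  0.82  2.01]
(array([0.0024, 0.0075, 0.1586]), np.float64(-0.005))
(0, 147, 161, 183) ((54.17826843261719, 245.13987731933594), (179.71469116210938, 117.8402328491211), 34.032127380371094) [[ 358. -639.    8.]]
(216, 99, 165, 138) ((299.5361633300781, 185.0784912109375), (123.14432525634766, 120.93814086914062), 47.92498016357422) [[ 442. -368.    8.]]
(180, 0, 130, 72) ((243.1067657470703, 8.870780944824219), (81.93783569335938, 105.2577896118164), 57.9946174621582) [[ 275. -329.    8.]]
[[289.51417727 184.52029644]]
```

View pics/w9.png

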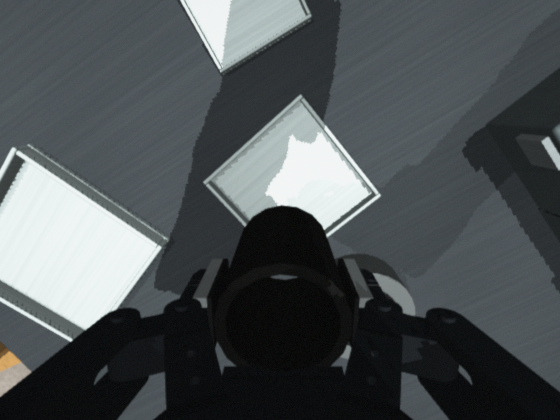

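Request:
move_arm(series=[[[0.002, 0.008, 0.04], 0], [[0.002, 0.008, 0.08], 0], [[0.002, 0.008, 0.115], 0], [[0.002, 0.008, 0.14], 0], [[0.002, 0.008, 0.153], 0]])

```text
clock: 21.98
eef_pos: [436.2, -369.4, 42.8]
tool_rot: [3.14, 0.008, 2.6]
force: [-0.4, -0.7, -0.6]
width: 51.5
```

Request:
move_arm(series=[[[0, 0, 0.003], 0], [[0, 0, 0.006], 0], [[0, 0, 0.006], 0]])

```text
clock: 22.35
eef_pos: [437.0, -369.5, 38.2]
tool_rot: [3.139, 0.01, 2.601]
force: [-0.9, 1.3, 3.2]
width: 51.4
```

Request:
move_arm(series=[[[0, 0, 0], 0], [[0, 0, 0], 0], [[0, 0, 0], 0]], claw=1)

```text
clock: 22.72
eef_pos: [437.1, -369.8, 38.4]
tool_rot: [3.14, 0.01, 2.6]
force: [-0.8, 0.8, -0.4]
width: 85.4
```

Request:
move_arm(series=[[[0, 0, -0.03], 0], [[0, 0, -0.07], 0], [[0, 0, -0.12], 0], [[0, 0, -0.17], 0], [[0, 0, -0.22], 0]])

```text
clock: 23.35
eef_pos: [434.7, -368.8, 260.0]
tool_rot: [3.14, 0.01, 2.6]
force: [0.7, -0.2, -0.5]
width: 85.2
```

```bash
python3 - <<'E'
from h import *
s=read_state();print(s['clock'],s['eef_pos'].round(1),s['tool_rot'].round(3),s['width'],s['qpos'].round(2))
c,im=load('w8');H=p2w(c,[(130,147),(143,218)],129);print(H,H.mean(0))
c,im0=load('w0');h0=p2w(c,[(221,222),(218,288)],129);print(h0)
print(go(s,(634,-33),260,3.32))
E
```

```text
23.35 [ 434.7 -368.8  260. ] [3.14 0.01 2.6 ] 85.21255839883818 [ 0.34  0.51  0.48  1.73 -0.29  0.96  1.96]
[[603.84064824 -35.0805232  129.        ]
 [664.74178872 -21.00888749 129.        ]] [634.29121848 -28.04470535 129.        ]
[[599.31040046 -36.55039394 129.        ]
 [672.87209948 -30.80231967 129.        ]]
(array([0.0022, 0.3905, 0.0008]), np.float64(-0.72))
```

Request:
move_arm(series=[[[0, 0.06, 0], -0.14], [[0, 0.12, 0], -0.28], [[0, 0.18, 0], -0.42], [[0, 0.24, 0], -0.56], [[0.001, 0.3, 0], -0.72]], claw=0.6)

```text
clock: 23.98
eef_pos: [589.2, -109.5, 260.7]
tool_rot: [-3.136, 0.009, -2.958]
force: [1.0, 0.4, -0.4]
width: 51.0
```

```bash
python3 - <<'E'
from h import *
s=read_state();print(s['clock'],s['eef_pos'].round(1),s['tool_rot'].round(3),s['width'])
print(go(s,(634,-31),230,3.31))
E
```

```text
23.975 [ 589.2 -109.5  260.7] [-3.136  0.009 -2.958] 51.04129971433104
(array([-0.0581,  0.0692,  0.0308]), np.float64(0.015))
```

Request:
move_arm(series=[[[-0.029, 0.035, 0], 0], [[-0.058, 0.069, 0], 0.015], [[-0.058, 0.069, 0.02], 0.015], [[-0.058, 0.069, 0.03], 0.015], [[-0.058, 0.069, 0.03], 0.015]])

```text
clock: 24.6
eef_pos: [633.0, -32.2, 230.1]
tool_rot: [-3.136, 0.007, -2.974]
force: [0.2, 1.1, -0.5]
width: 51.5
```

```bash
python3 - <<'E'
from h import *
s,c,im=snap('wrist','w10');print(s['clock'],s['eef_pos'].round(1),s['tool_rot'].round(3),s['width'])
print(w2p(c,[[634,-29,129]]))
g=cv2.cvtColor(im,cv2.COLOR_BGR2GRAY)
# dark handle near centre
m=((g<50)).astype('uint8');m[330:]=0
n,l,st,ce=cv2.connectedComponentsWithStats(m)
for i in range(1,n):
    if st[i,4]>300: print(st[i],ce[i].round(),p2w(c,ce[i],129).round(1))
cv2.imwrite('pics/w10g.png',g)
for v in range(150,300,10): print(v,np.where(g[v,200:360]<50)[0][[0,-1]]+200 if (g[v,200:360]<50).any() else None)
E
```

```text
24.6 [633.  -32.2 230.1] [-3.136  0.007 -2.974] 51.47999483582669
[[287.60666235 212.61455782]]
[ 120   35   23   96 1186] [130.  86.] [[ 560.5 -154.7  129. ]]
[   0   54   25   86 1501] [10. 99.] [[ 583.7 -239.4  129. ]]
[ 110  122   39   68 1117] [128. 157.] [[ 611.  -154.6  129. ]]
[  86  260  188   70 4016] [179. 308.] [[ 734.8 -107.2  129. ]]
[ 285  260  254   70 4531] [392. 303.] [[699.4  73.3 129. ]]
150 None
160 None
170 [273 284]
180 None
190 None
200 None
210 [272 285]
220 [272 285]
230 [272 284]
240 None
250 [272 272]
260 [223 343]
270 [200 347]
280 [200 352]
290 [210 355]
```

Request:
move_arm(series=[[[-0.001, -0.0035, 0.03], 0], [[-0.001, -0.0035, 0.06], 0], [[-0.001, -0.0035, 0.09], 0], [[-0.001, -0.0035, 0.117], 0], [[-0.001, -0.0035, 0.117], 0]])

```text
clock: 25.28
eef_pos: [635.0, -36.8, 112.8]
tool_rot: [-3.136, 0.005, -2.976]
force: [0.9, -0.2, 0.5]
width: 51.2
```

Request:
move_arm(series=[[[0, 0, 0], 0], [[0, 0, 0], 0], [[0, 0, 0], 0], [[0, 0, 0], 0]], claw=0)

```text
clock: 25.78
eef_pos: [635.7, -35.6, 114.5]
tool_rot: [-3.138, 0.008, -2.975]
force: [-2.7, 2.1, 5.9]
width: 10.0
```

Request:
move_arm(series=[[[0, 0.015, 0], 0], [[0, 0.03, 0], 0], [[0, 0.045, 0], 0], [[0, 0.06, 0], 0], [[0, 0.075, 0], 0]])

```text
clock: 26.4
eef_pos: [623.2, 39.4, 114.5]
tool_rot: [-3.137, 0.008, -2.975]
force: [-0.8, -3.3, 1.3]
width: 9.7
```

Request:
move_arm(series=[[[0, 0.015, 0], 0], [[0, 0.03, 0], 0], [[0, 0.045, 0], 0], [[0, 0.06, 0], 0], [[0, 0.067, 0], 0]])

```text
clock: 27.02
eef_pos: [612.7, 102.4, 114.5]
tool_rot: [-3.132, 0.008, -2.975]
force: [2.7, -16.4, 1.7]
width: 10.0
```

```bash
python3 - <<'E'
from h import *
s=read_state();print(s['clock'],s['eef_pos'].round(1),s['tool_rot'].round(3),s['width'],s['force'],np.hypot(*(s['eef_pos'][:2]-[635.7,-35.6])))
E
```

```text
27.025 [612.7 102.4 114.5] [-3.132  0.008 -2.975] 9.998582305253281 [  2.65076444 -16.35497944   1.66825508] 139.86545408147398
```

Request:
move_arm(series=[[[0, 0.002, 0], 0], [[0, 0.002, 0], 0]])

```text
clock: 27.28
eef_pos: [612.7, 102.2, 114.5]
tool_rot: [-3.129, 0.009, -2.977]
force: [0.9, -6.1, 1.6]
width: 9.7
```

Request:
move_arm(series=[[[0, 0, 0], 0], [[0, 0, 0], 0], [[0, 0, 0], 0]], claw=0.6)

```text
clock: 27.65
eef_pos: [612.4, 103.6, 114.3]
tool_rot: [-3.13, 0.008, -2.976]
force: [0.4, 0.8, -0.2]
width: 51.3
```

Request:
move_arm(series=[[[0, 0, -0.04], 0], [[0, 0, -0.08], 0], [[0.01, -0.02, -0.12], 0], [[0.03, -0.05, -0.16], 0], [[0.05, -0.08, -0.17], 0]])

```text
clock: 28.28
eef_pos: [575.6, 17.9, 287.8]
tool_rot: [-3.13, 0.014, -2.974]
force: [0.6, -0.0, -1.0]
width: 51.7
```

```bash
python3 - <<'E'
from h import *
s,c,im=snap('wrist','w11');print(s['clock'],s['eef_pos'].round(1),s['tool_rot'].round(3),s['force'])
_,_,sd=snap('side','s11')
a=cv2.resize(im[40:330,60:500],(800,527)[:2] if 0 else (640,422),interpolation=cv2.INTER_CUBIC)
b=cv2.resize(sd[180:350,200:420],(220,170)); b2=cv2.resize(sd[130:210,200:380],(220,98))
k=np.zeros((600,800,3),'uint8');k[:422,:640]=a;k[425:595,:220]=b
k[425:523,230:450]=b2
cv2.imwrite('pics/w11c.png',k)
E
```

```text
28.275 [575.6  17.9 287.8] [-3.13   0.014 -2.974] [ 0.64854938 -0.0408491  -0.9573706 ]
```

View pics/w11c.png

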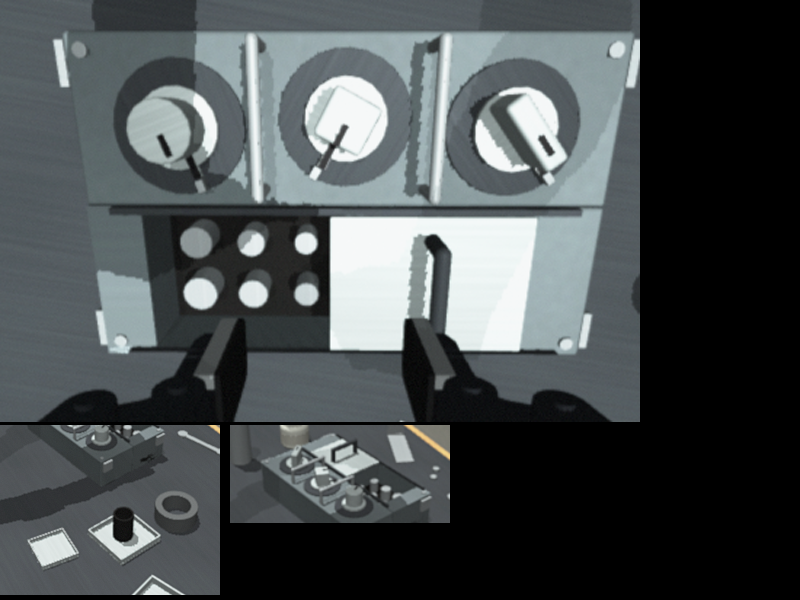

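```bash
python3 -c "
from cell import *
print(finish_job())"
```

```text
the job is handed in; nothing more can be done
None
```

The case is unlocked and open. I turned the square, bar and round dials onto their index blocks, stood the hose coupler in the middle-sized tray, then slid the hatch open to its stop. I handed the job in at about 28 s.

- **Dials:** In the last picture all three pointers aim at their blocks. Close-ups showed the bar about 0.04 rad off and the round about 0.03 rad off. I corrected both; a close-up showed the bar within about 0.02 rad. I did not measure the round again after its 0.03 rad correction. For the square, one reading gave about 0.025 rad off and another about 0.01, so I left it.
- **Hatch:** The tool travelled 139.9 mm and the sideways force then rose to about 16 N, which I take to be the stop.
- **Coupler:** It stands upright in the tray. The tool was about 6 mm off the tray's centre when it let go.
- **Bystanders:** I moved nothing near the jar, can or tape. The tape looks undisturbed in the last side view. I did not check the jar or can closely.

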